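# Rack the headset spacers by height

### The job

Put the four loose headset spacers back on the spacer rail, one on each peg and sitting flat on its seat, in order of height: the lowest on the peg next to the rail's red end cap, rising to the tallest at the black end. Leave the grease tub where it stands.

Things in the scene. Friction and masses are not known exactly. Their poses are not given: they have to be found in the camera images.
- spacer_10: lowest steering-column spacer: bare silver aluminium ring with a straight bore, outside diameter 36 mm, bore 29 mm, standing flat on the bench with the bore upright; origin: centre of its underside, z up along the bore; loose, 10 to 50 g. Height 10 mm.
- spacer_20: second spacer: blue ring with a straight bore, outside diameter 36 mm, bore 29 mm, standing flat on the bench with the bore upright; origin: centre of its underside, z up along the bore; loose, 10 to 50 g. Height 20 mm.
- spacer_30: third spacer: black ring with a straight bore, outside diameter 36 mm, bore 29 mm, standing flat on the bench with the bore upright; origin: centre of its underside, z up along the bore; loose, 10 to 50 g. Height 30 mm.
- spacer_40: tallest spacer: gold-coloured brass-like ring with a straight bore, outside diameter 36 mm, bore 29 mm, standing flat on the bench with the bore upright; origin: centre of its underside, z up along the bore; loose, 10 to 50 g. Height 40 mm.
- peg_a: one of four alike white pegs, 12 mm thick, 46 mm tall above a round black seat (50 mm across), fixed in one row 58 to 82 mm apart on an aluminium rail (300 x 40 x 20 mm high, lying on the bench). Letters do not tell the place in the row. Origin: on the peg's axis at the seat's top, 24 mm above the bench, where a spacer's underside comes to rest; z up, x along the rail.
- peg_b: one of four alike white pegs, 12 mm thick, 46 mm tall above a round black seat (50 mm across), fixed in one row 58 to 82 mm apart on an aluminium rail (300 x 40 x 20 mm high, lying on the bench). Letters do not tell the place in the row. Origin: on the peg's axis at the seat's top, 24 mm above the bench, where a spacer's underside comes to rest; z up, x along the rail.
- peg_c: one of four alike white pegs, 12 mm thick, 46 mm tall above a round black seat (50 mm across), fixed in one row 58 to 82 mm apart on an aluminium rail (300 x 40 x 20 mm high, lying on the bench). Letters do not tell the place in the row. Origin: on the peg's axis at the seat's top, 24 mm above the bench, where a spacer's underside comes to rest; z up, x along the rail.
- peg_d: one of four alike white pegs, 12 mm thick, 46 mm tall above a round black seat (50 mm across), fixed in one row 58 to 82 mm apart on an aluminium rail (300 x 40 x 20 mm high, lying on the bench). Letters do not tell the place in the row. Origin: on the peg's axis at the seat's top, 24 mm above the bench, where a spacer's underside comes to rest; z up, x along the rail.
- red_cap: red plastic end cap on one end of the rail, 14 x 44 x 23 mm high, in line with the pegs; the other end has a black cap. Origin: centre of its underside, on the bench. Fixed.
- grease_tub: closed round grease tub with a green lid, 60 mm across and 50 mm high, standing on the bench; origin: centre of its underside. Not part of the job.

How it is judged:
At the end, for the whole second after the job is handed in: Each spacer is threaded on its own peg (axes within 10.5 mm), down on the seat within 3 mm and upright within 0.1 rad; counted from the red cap the pegs carry the 10, 20, 30 and 40 mm spacers in that order; all are released and at rest (horizontal distance between spacer_10 and red_cap between 0 and 0.087 m and (horizontal distance between spacer_10 and peg_a below 0.0105 m or horizontal distance between spacer_10 and peg_b below 0.0105 m or horizontal distance between spacer_10 and peg_c below 0.0105 m or horizontal distance between spacer_10 and peg_d below 0.0105 m) and height (world z) of spacer_10 between 0.021 and 0.0275 m and angle between each of spacer_10, spacer_20, spacer_30, spacer_40's own z axis and vertical below 0.1 rad and linear speed of each of spacer_10, spacer_20, spacer_30, spacer_40 below 0.02 m/s and contact force between each of spacer_10, spacer_20, spacer_30, spacer_40 and the fingers below 0.05 N and horizontal distance between spacer_20 and red_cap between 0.087 and 0.157 m and (horizontal distance between spacer_20 and peg_a below 0.0105 m or horizontal distance between spacer_20 and peg_b below 0.0105 m or horizontal distance between spacer_20 and peg_c below 0.0105 m or horizontal distance between spacer_20 and peg_d below 0.0105 m) and height (world z) of spacer_20 between 0.021 and 0.0275 m and horizontal distance between spacer_30 and red_cap between 0.157 and 0.227 m and (horizontal distance between spacer_30 and peg_a below 0.0105 m or horizontal distance between spacer_30 and peg_b below 0.0105 m or horizontal distance between spacer_30 and peg_c below 0.0105 m or horizontal distance between spacer_30 and peg_d below 0.0105 m) and height (world z) of spacer_30 between 0.021 and 0.0275 m and horizontal distance between spacer_40 and red_cap between 0.227 and 0.3 m and (horizontal distance between spacer_40 and peg_a below 0.0105 m or horizontal distance between spacer_40 and peg_b below 0.0105 m or horizontal distance between spacer_40 and peg_c below 0.0105 m or horizontal distance between spacer_40 and peg_d below 0.0105 m) and height (world z) of spacer_40 between 0.021 and 0.0275 m); the robot touches nothing.
It fails at once if the grease tub is pushed more than 30 mm (distance of grease_tub from where it was at the start of the episode above 0.03 m).
It fails at once if the grease tub is tipped (angle between grease_tub's own z axis and vertical above 0.5 rad).
It also fails if it takes over 96 s, if anything falls off the work surface, if the arm or the gripper's body presses on something with over 40 N, if the wrist force passes 120 N, or if a joint passes its speed limit or range.

### The arm

A 7-joint arm with a two-finger parallel gripper is mounted at the origin on the work surface. World frame = base frame: x ahead of the robot, y to its left, z up, the work surface at z = 0. Lengths are in m, angles in rad, forces in N, time in s.
With the tool pointing down it reaches from about 0.4 to 0.85 m from the base axis. Payload 4.5 kg.
Tool frame: the origin (TCP) lies at the very end of the fingers, on their centre line; the grasp point (between the pads) lies 19 mm behind it (r.grip_depth is the z of the grasp point in the tool frame, in m); z points along the fingers, y is the line along which they close (so a half turn about z gives the same grasp; the last joint's range is limited). The gripper opens to 88 mm and grips with 3 to 60 N. Pads are 18 mm wide; open, the fingers measure 123 mm over their backs; the gripper's body (75 mm by 187 mm) begins 45 mm behind the grasp point.
Start: joints at [-1.237, 0.689, -0.195, 1.565, 0.157, 0.902, -0.215], TCP at [0.185, 0.597, 0.199] pointing down, gripper open.
Joint ranges: [-3.01, 3.01], [-0.46, 2.08], [-1.47, 1.51], [0.13, 2.56], [-1, 4.14], [0.04, 2.09], [-2.66, 2.66]. Speed limits (rad/s): [2.57, 2.57, 3.14, 3.14, 3.14, 3.14, 3.14].

### API

Orientations are given as a unit quaternion [x, y, z, w].
In Python, from plant import r, imaging, ticket, monitor gives the robot as it stands (r), with the cameras (imaging), the job (ticket) and the readings (monitor).
- The arm moves only by the shell command python3 steer.py 'ROWS' [FORCE]. ROWS is a JSON list of rows, 1 to 10 of them, each an object with the fields jaw (the opening from 0.0 (shut) to 1.0 (fully open)), dx, dy, dz (the shift in parts of the range, where 1.0 means 0.8 m), ax, ay, az (a rotation vector in a scale on which 1.0 is pi rad); a field left out counts as zero (the opening has to be given); each row is the pose to reach, as a shift and turn from the pose commanded when the command began, along the tool's axes at that moment; what a row does not reach only later rows make up. A row lasts 1/10 s, in which the tool goes at most 0.05 m and 0.15 rad, less where a joint would pass 70% of its speed; a pose out of reach is approached as far as the arm can. The fingers move at their own pace and stop on an object; FORCE is the grip in N (left out, the last holds). Time passes only in rows, so rows that do not move let the fingers close. It prints the time, the measured TCP pose, the force, the opening and the grip force at its end. A shift or turn number past 1, either way, is cut back to 1. Input that does not fit is refused with a message, and nothing moves.
- monitor.get_state(): the state, without advancing time (a new reading comes with each control period).
- imaging.snapshot(name): name is "scene" or "top"; returns the picture (420x560x3 uint8, red, green, blue); there is no depth.
- imaging.camera_params(name): a dict with "fx", "fy", "cx", "cy" (pixels), "rvec" (rotation vector, rad) and "tvec" (3), from world to camera coordinates, as OpenCV has them. Camera axes: x right, y down, z forward; pixel columns grow to the right and rows downward; lengths in m; the calibration is good to about 2 mm. A picture is of the moment at which its call begins. camera_params takes no time and is no camera call.
- ticket.finish_job(): hands the job in; it is judged then, once.
The state is a dict: "clock": time; "q": joint angles; "qd": joint speeds; "joint_torque": joint torques, N m; "tool_pos": TCP position; "eef_rot": TCP orientation; "contact_force": force on the tool from outside, world axes, zero at the start; "moment": the same for the moment, N m; "opening": opening from 0.0 (shut) to 1.0 (fully open); "finger_force": force on a finger pad.
Only numpy, scipy, OpenCV 4.12 (cv2) and the standard library are available. Lean on these libraries where they do the work, as an engineer would, in place of code of your own. Each camera call takes 0.05 s, during which the arm holds its last target. There are 200 camera calls.

## Working session

There is one attempt and no reset: what is moved stays moved. The work goes in short steps, Python scripts to look and compute and a shell command to move; the robot and the scene stay as the last step left them, time stands still between calls to the robot, and variables do not carry over. Pictures are saved under pics/ and viewed, at most 14 in all, crops included, and the job is handed in when it is done.

```bash
ls; mkdir -p pics
python3 - <<'E'
from plant import r, imaging, ticket, monitor
import cv2
for n in("scene","top"):
    cv2.imwrite(f"pics/{n}0.png",imaging.snapshot(n)[:,:,::-1]); print(n,imaging.camera_params(n))
s=monitor.get_state();print(s["clock"],s["tool_pos"],s["eef_rot"],s["opening"],r.grip_depth)
E
```

```text
pics
plant.py
steer.py
scene {'fx': 499.50891585874064, 'fy': 499.50891585874064, 'cx': 272.9586456757564, 'cy': 215.70872775927845, 'rvec': array([ 2.06172845,  1.65579096, -0.48100004]), 'tvec': array([-0.18243199, -0.42920807,  1.44808386])}
top {'fx': 462.11340869649234, 'fy': 462.11340869649234, 'cx': 282.1889155711086, 'cy': 208.0018115916255, 'rvec': array([ 2.18826109, -2.13773343,  0.13163924]), 'tvec': array([0.03823552, 0.58755909, 1.0129419 ])}
0.1 [0.18440392 0.59652408 0.19849434] [ 1.49271459e-01  9.88795919e-01 -8.10525639e-04 -7.25102976e-05] 0.9985611044683148 -0.0187
```

View pics/scene0.png

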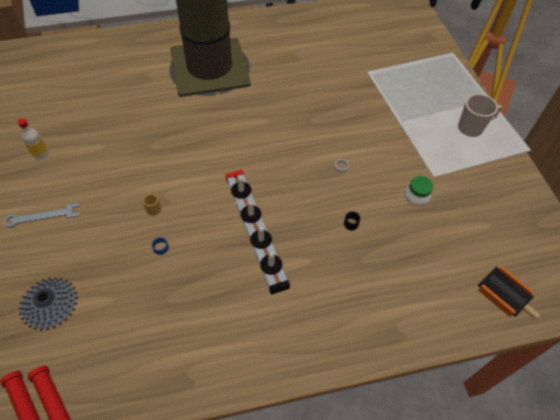

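View pics/top0.png

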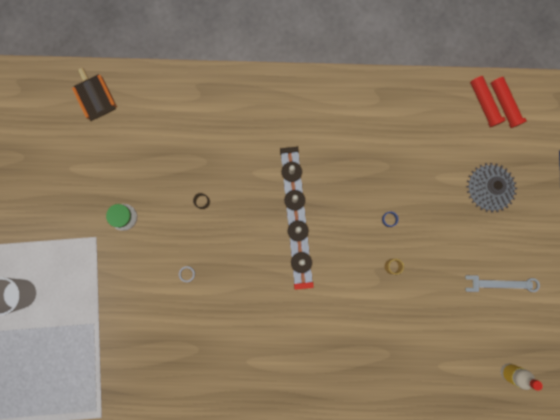

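The scene view shows the rail from the red cap (235,175) to the black cap (279,287). The spacers are silver (341,165), black (352,220), blue (160,245) and gold (152,205), with the tub at (420,190). In the top view the red cap is at (303,286) and the black cap at (289,150), with silver (186,274), black (202,201), blue (390,219), gold (393,267) and the tub at (121,216).

```bash
cat > h.py <<'E'
import numpy as np,cv2
from plant import r, imaging, ticket, monitor
def cam(n):
    p=imaging.camera_params(n);K=np.array([[p["fx"],0,p["cx"]],[0,p["fy"],p["cy"]],[0,0,1]]);return K,p["rvec"],p["tvec"]
C={n:cam(n) for n in("scene","top")}
def proj(n,P):
    K,a,t=C[n];return cv2.projectPoints(np.array(P,float).reshape(-1,3),a,t,K,None)[0].reshape(-1,2)
def ray(n,uv):
    K,a,t=C[n];R=cv2.Rodrigues(a)[0];d=R.T@np.linalg.solve(K,[*uv,1]);return -R.T@t,d
def plane(n,uv,z):
    c,d=ray(n,uv);return c+d*(z-c[2])/d[2]
def tri(a,b):
    M=[]
    for n in("scene","top"):
        K,v,t=C[n];M.append(K@np.c_[cv2.Rodrigues(v)[0],t])
    X=cv2.triangulatePoints(*M,np.array(a,float).reshape(2,1),np.array(b,float).reshape(2,1))[:,0];X=X[:3]/X[3]
    return X,np.linalg.norm(proj("scene",X)-a)+np.linalg.norm(proj("top",X)-b)
E
python3 - <<'E'
from h import *
for n in C: print(n,ray(n,(280,210))[0],proj(n,[[0,0,0],[.1844,.5965,.1985],[.5,0,0]]))
s=cv2.imread("pics/scene0.png");t=cv2.imread("pics/top0.png")
def c(i,x,y,w,h,k): return cv2.resize(i[y:y+h,x:x+w],None,fx=k,fy=k,interpolation=cv2.INTER_CUBIC)
z=np.zeros((600,800,3),np.uint8)
def put(im,x,y): z[y:y+im.shape[0],x:x+im.shape[1]]=im
put(c(s,220,165,75,150,4),0,0); put(c(t,270,140,50,150,4),300,0)
for i,(x,y) in enumerate([(341,165),(352,220),(160,245),(152,205)]): put(c(s,x-15,y-15,30,30,5),500,i*150)
for i,(x,y) in enumerate([(186,274),(202,201),(390,219),(393,267)]): put(c(t,x-15,y-15,30,30,5),650,i*150)
cv2.imwrite("pics/crop1.png",z)
E
```

```text
scene [ 1.15994934 -0.08234758  0.98090992] [[210.02969126  67.65565946]
 [448.15416894  20.29833089]
 [242.06077982 207.35134408]]
top [0.4641087  0.05519363 1.07438155] [[299.63230976 476.05167073]
 [-23.50352941 411.1268597 ]
 [303.64438477 247.30382406]]
```

View pics/crop1.png

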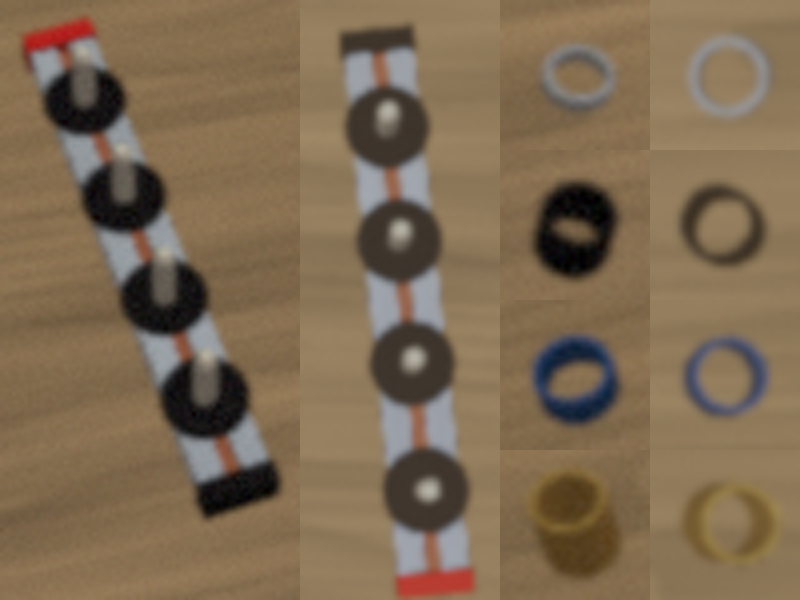

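```bash
cat > m.py <<'E'
from h import *
def blob(im,x,y,h=16,dark=None):
    k=4;w=cv2.resize(im[y-h:y+h,x-h:x+h],None,fx=k,fy=k,interpolation=cv2.INTER_CUBIC)
    L=cv2.cvtColor(w,cv2.COLOR_BGR2LAB).astype(float)
    if dark is None:
        b=np.median(np.r_[L[:8].reshape(-1,3),L[-8:].reshape(-1,3),L[:,:8].reshape(-1,3),L[:,-8:].reshape(-1,3)],0)
        d=np.linalg.norm((L-b)*[.6,1.5,1.5],axis=2);d=np.clip(d*3,0,255).astype(np.uint8)
        t,m=cv2.threshold(d,0,255,cv2.THRESH_OTSU)
    else: m=(L[:,:,0]<dark).astype(np.uint8)*255
    cs=cv2.findContours(m,cv2.RETR_EXTERNAL,cv2.CHAIN_APPROX_NONE)[0]
    c=cv2.convexHull(max(cs,key=cv2.contourArea));M=cv2.moments(c)
    u=np.array([M["m10"],M["m01"]])/M["m00"];e=cv2.fitEllipse(c)
    return (u+.5)/k-.5+[x-h,y-h],np.array(e[1])/k,(np.array(e[0])+.5)/k-.5+[x-h,y-h]
S=dict(s10=((341,165),(186,274)),s20=((160,245),(390,219)),s30=((352,220),(202,201)),s40=((152,205),(393,267)),tub=((420,190),(121,216)))
P=dict(p1=((241,189),(302,263)),p2=((251,214),(298,231)),p3=((261,239),(295,200)),p4=((271,264),(292,172)))
E
python3 - <<'E'
from m import *
s=cv2.imread("pics/scene0.png");t=cv2.imread("pics/top0.png")
np.set_printoptions(precision=4,suppress=True)
for k,(a,b) in S.items():
    A=blob(s,*a,h=24 if k=="tub" else 16);B=blob(t,*b,h=24 if k=="tub" else 16);X,e=tri(A[0],B[0])
    print(k,A[0],A[1],B[0],B[1],"X",X,"err %.2f"%e,"r %.3f"%np.hypot(*X[:2]))
for k,(a,b) in P.items():
    A=blob(s,*a,h=14,dark=45);B=blob(t,*b,h=13,dark=90);X,e=tri(A[2],B[2])
    print(k,A[2],A[1],B[2],B[1],"X",X,"err %.2f"%e, "planes",plane("scene",A[2],.024)[:2],plane("top",B[2],.024)[:2])
# peg tops, cap
tops=[((82.,50),(428,490)),((122,150),(414,358)),((165,252),(402,229)),((207,355),(387,112))]
for a,b in tops:
    X,e=tri(np.array([220,165])+np.array(a)/4-.4,np.array([270-75,140])+np.array(b)/4-.4);print("top",X,"%.2f"%e)
E
```

```text
s10 [341.0951 165.2372] [14.0285 15.3959] [186.4947 273.7529] [16.8194 17.5899] X [0.433  0.2654 0.0075] err 1.19 r 0.508
s20 [159.6478 245.4211] [17.1232 18.1335] [389.8277 218.8089] [16.2121 17.2568] X [ 0.5698 -0.1982  0.012 ] err 0.64 r 0.603
s30 [351.588  220.5082] [16.2683 19.2457] [201.0661 200.7183] [15.7995 17.8763] X [0.6007 0.2381 0.0172] err 1.00 r 0.646
s40 [151.5903 204.6622] [16.7675 22.0391] [393.7019 266.2076] [16.8108 20.0493] X [ 0.4612 -0.2049  0.0194] err 0.69 r 0.505
tub [419.6237 189.2234] [26.7673 28.3608] [118.2502 215.3369] [23.3769 25.4349] X [0.5602 0.4184 0.0329] err 3.03 r 0.699
p1 [240.7213 189.8007] [15.5886 19.0584] [300.9703 262.109 ] [20.5254 20.966 ] X [0.4655 0.0054 0.0226] err 1.02 planes [0.4663 0.0042] [0.4657 0.0067]
p2 [250.4221 213.818 ] [16.4438 19.7283] [297.6301 230.4235] [20.3704 20.6144] X [0.5371 0.0144 0.0226] err 0.91 planes [0.5378 0.0134] [0.5372 0.0156]
p3 [260.659  238.9825] [17.501  20.6378] [294.3354 199.9102] [20.3448 20.6904] X [0.6072 0.0235 0.0221] err 0.75 planes [0.6081 0.0226] [0.6071 0.0245]
p4 [270.8311 264.0508] [19.2899 20.856 ] [291.3092 171.3288] [19.9641 20.2217] X [0.6735 0.0319 0.023 ] err 0.72 planes [0.6739 0.0311] [0.6735 0.0328]
top [0.4655 0.0062 0.0716] 1.12
top [0.5367 0.0152 0.0692] 0.99
top [0.6075 0.024  0.0705] 0.31
top [0.6728 0.033  0.069 ] 0.78
```

Heights check out: the spacer mid-heights give about 10–40 mm, the seats about 23 mm, and the peg tops about 70 mm. I'll start with spacer_10.

```bash
cat > d.py <<'E'
import sys,numpy as np
from plant import r, imaging, ticket, monitor
from scipy.spatial.transform import Rotation as R
s=monitor.get_state();q=R.from_quat(s["eef_rot"]);g=R.from_matrix(np.diag([-1.,1,-1]))
print("tcp",np.round(s["tool_pos"],4),"d",np.round(q.inv().apply(np.array(list(map(float,sys.argv[1:4])))-s["tool_pos"]),4),"rv",np.round((q.inv()*g).as_rotvec(),4),"open %.2f"%s["opening"],"F",np.round(s["contact_force"],1),"t",s["clock"])
E
python3 d.py .433 .2654 .12
```

```text
tcp [0.1844 0.5965 0.1985] d [-0.3353 -0.2429  0.0789] rv [-1.600e-03 -1.000e-04 -2.997e-01] open 1.00 F [0.8 0.2 0. ] t 0.1
```

Careful with the scale: shifts go in shares of 0.8 m and turns go in shares of pi rad. That gives: -0.335 m is -0.4188, -0.243 m is -0.3038, -0.3 rad is -0.0955.

```bash
python3 steer.py '[{"jaw": 1, "dx": -0.4188, "dy": -0.3038, "dz": 0.0988, "ax": -0.0005, "az": -0.0955}, {"jaw": 1, "dx": -0.4188, "dy": -0.3038, "dz": 0.0988, "ax": -0.0005, "az": -0.0955}, {"jaw": 1, "dx": -0.4188, "dy": -0.3038, "dz": 0.0988, "ax": -0.0005, "az": -0.0955}, {"jaw": 1, "dx": -0.4188, "dy": -0.3038, "dz": 0.0988, "ax": -0.0005, "az": -0.0955}, {"jaw": 1, "dx": -0.4188, "dy": -0.3038, "dz": 0.0988, "ax": -0.0005, "az": -0.0955}, {"jaw": 1, "dx": -0.4188, "dy": -0.3038, "dz": 0.0988, "ax": -0.0005, "az": -0.0955}, {"jaw": 1, "dx": -0.4188, "dy": -0.3038, "dz": 0.0988, "ax": -0.0005, "az": -0.0955}, {"jaw": 1, "dx": -0.4188, "dy": -0.3038, "dz": 0.0988, "ax": -0.0005, "az": -0.0955}, {"jaw": 1, "dx": -0.4188, "dy": -0.3038, "dz": 0.0988, "ax": -0.0005, "az": -0.0955}, {"jaw": 1, "dx": -0.4188, "dy": -0.3038, "dz": 0.0988, "ax": -0.0005, "az": -0.0955}]' 15; python3 d.py .433 .2654 .004;python3 - <<'E'
from h import *
import cv2
cv2.imwrite("pics/s1.png",imaging.snapshot("scene")[:,:,::-1])
E
```

```text
clock: 1.1
tool_pos: [0.4348, 0.2614, 0.1192]
eef_rot: [0.004, 1.0, -0.001, -0.0]
contact_force: [0.4, 0.6, 0.3]
opening: 0.998
finger_force: 0.0
tcp [0.4348 0.2614 0.1192] d [0.0018 0.0042 0.1152] rv [-0.002  -0.0004 -0.0074] open 1.00 F [0.4 0.6 0.3] t 1.1
```

View pics/s1.png

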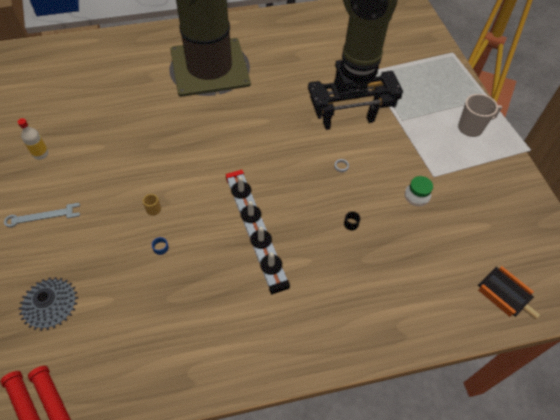

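The gripper now shows above the silver ring, with its fingertips at about (327,122) and (372,120). I'll check that against the projection and then descend.

Scaled: 0.08 m is 0.1, 0.04 m is 0.05.

```bash
python3 -c "
from h import *;print(proj('scene',[.4335,.265,.1195]))"; python3 steer.py '[{"jaw": 1, "dz": 0.05}, {"jaw": 1, "dz": 0.1}]'; python3 d.py .433 .2654 .004
```

```text
[[347.57909037 134.74273791]]
clock: 1.35
tool_pos: [0.4329, 0.2697, 0.0405]
eef_rot: [-0.001, 1.0, 0.003, 0.001]
contact_force: [0.2, 1.3, 0.0]
opening: 0.998
finger_force: 0.0
tcp [0.4329 0.2697 0.0405] d [ 0.     -0.0045  0.0365] rv [0.0065 0.0028 0.0028] open 1.00 F [0.2 1.3 0. ] t 1.35
```

```bash
python3 steer.py '[{"jaw": 1}, {"jaw": 1}]'; python3 d.py .433 .2654 .004
python3 - <<'E'
from h import *
s=imaging.snapshot("scene")[:,:,::-1];t=imaging.snapshot("top")[:,:,::-1]
p=monitor.get_state()["tool_pos"];print(p,proj("scene",p),proj("top",p))
a=cv2.resize(s[90:210,290:410],(400,400),interpolation=2);b=cv2.resize(t[214:334,126:246],(400,400),interpolation=2)
for im,n,o in((a,"scene",(290,90)),(b,"top",(126,214))):
    u=(proj(n,p)[0]-o)*400/120;cv2.drawMarker(im,tuple(int(v) for v in u),(0,0,255),0,12,1)
cv2.imwrite("pics/c2.png",np.hstack([a,b]))
E
```

```text
clock: 1.55
tool_pos: [0.4316, 0.2679, 0.0406]
eef_rot: [-0.002, 1.0, 0.001, -0.0]
contact_force: [0.4, -0.6, 0.1]
opening: 1.001
finger_force: 0.0
tcp [0.4316 0.2679 0.0406] d [-0.0014 -0.0026  0.0365] rv [ 0.0019 -0.001   0.0032] open 1.00 F [ 0.4 -0.6  0.1] t 1.55
[0.43327482 0.26797459 0.04195356] [[344.43445209 156.17432485]] [[182.87344293 274.15078559]]
```

View pics/c2.png

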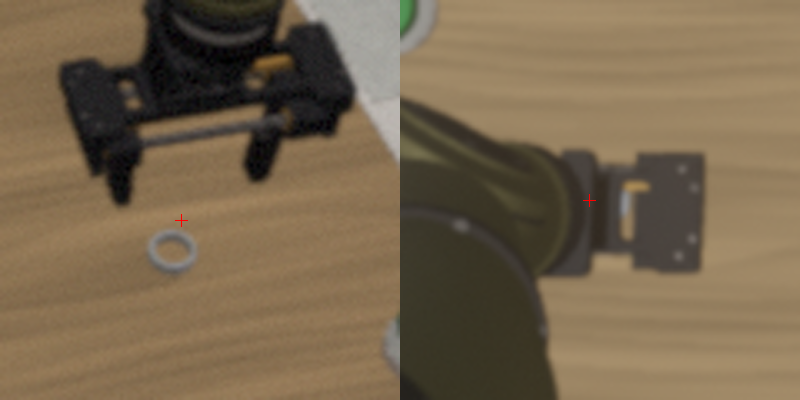

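The visible fingertips, at about (348,148), sit some 9 px above the predicted TCP at (344,156). I'll lower with the fingers open and check again near the bench.

Scaled: 0.034 m is 0.0425, 0.03 m is 0.0375.

```bash
python3 steer.py '[{"jaw": 1, "dx": -0.0013, "dy": -0.0038, "dz": 0.02}, {"jaw": 1, "dx": -0.0013, "dy": -0.0038, "dz": 0.0375}, {"jaw": 1, "dx": -0.0013, "dy": -0.0038, "dz": 0.0425}, {"jaw": 1, "dx": -0.0013, "dy": -0.0038, "dz": 0.0425}]'; python3 d.py .433 .2654 .004
python3 - <<'E'
from h import *
s=imaging.snapshot("scene")[:,:,::-1]
p=monitor.get_state()["tool_pos"]
a=cv2.resize(s[120:220,290:410],(780,650),interpolation=2)[:600]
u=(proj("scene",p)[0]-(290,120))*6.5;cv2.drawMarker(a,tuple(int(v) for v in u),(0,0,255),0,12,1)
cv2.imwrite("pics/c3.png",a)
E
```

```text
clock: 2.05
tool_pos: [0.4343, 0.2639, 0.0072]
eef_rot: [-0.0, 1.0, 0.001, 0.001]
contact_force: [0.1, -1.3, 0.4]
opening: 0.998
finger_force: 0.0
tcp [0.4343 0.2639 0.0072] d [0.0013 0.0015 0.0032] rv [0.0027 0.0014 0.0005] open 1.00 F [ 0.1 -1.3  0.4] t 2.05
```

View pics/c3.png

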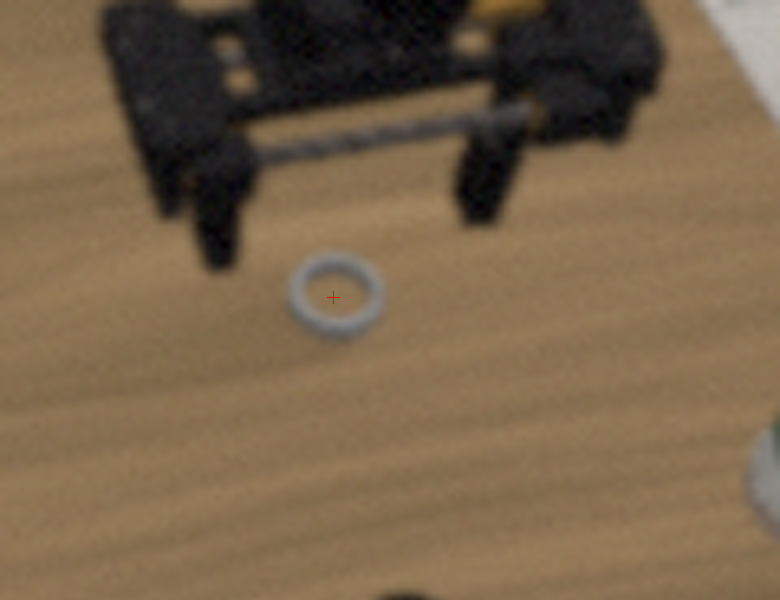

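Scaled: 0.006 m is 0.0075, 0.003 m is 0.0038.

```bash
python3 steer.py '[{"jaw": 1, "dx": 0.0013, "dy": 0.0019, "dz": 0.0038}, {"jaw": 1, "dx": 0.0013, "dy": 0.0019, "dz": 0.0063}, {"jaw": 1, "dx": 0.0013, "dy": 0.0019, "dz": 0.0075}, {"jaw": 1, "dx": 0.0013, "dy": 0.0019, "dz": 0.0075}]'; python3 d.py .433 .2654 .004
python3 - <<'E'
from h import *
t=imaging.snapshot("top")[:,:,::-1]
p=monitor.get_state()["tool_pos"]
a=cv2.resize(t[224:324,126:246],(780,650),interpolation=2)[:600]
u=(proj("top",p)[0]-(126,224))*6.5;cv2.drawMarker(a,tuple(int(v) for v in u),(0,0,255),0,12,1)
cv2.imwrite("pics/c4.png",a)
E
```

```text
clock: 2.5
tool_pos: [0.4328, 0.2647, 0.0002]
eef_rot: [-0.0, 1.0, 0.001, 0.0]
contact_force: [-0.2, 1.3, -0.2]
opening: 1.003
finger_force: 0.0
tcp [4.328e-01 2.647e-01 2.000e-04] d [-0.0002  0.0007 -0.0038] rv [0.0015 0.0001 0.0002] open 1.00 F [-0.2  1.3 -0.2] t 2.5
```

View pics/c4.png

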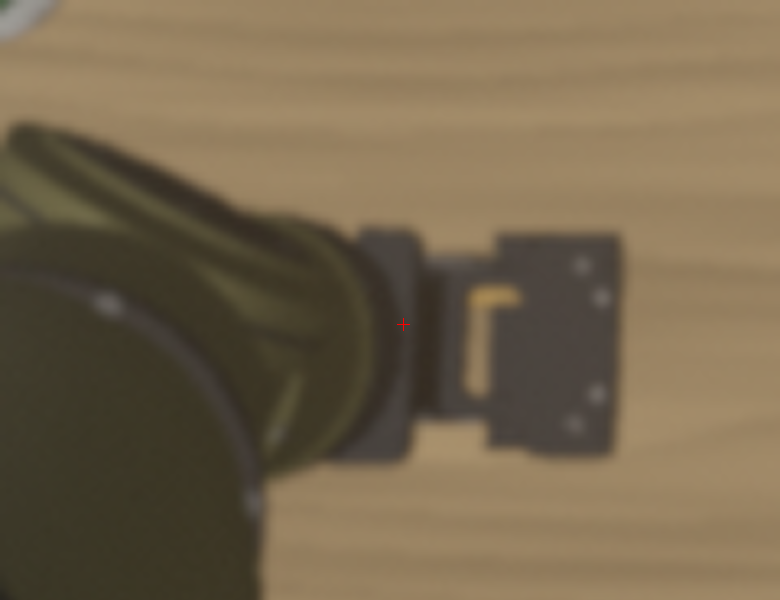

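Scaled: 0.004 m is 0.005, 0.002 m is 0.0025.

```bash
python3 steer.py '[{"jaw": 1, "dz": 0.0025}, {"jaw": 1, "dz": 0.005}, {"jaw": 1, "dz": 0.005}]'|sed -n '2p;4p'
python3 - <<'E'
from h import *
# px shift in scene for mm shifts in x,z, at the TCP
b=np.array([.433,.265,.007])
print(proj("scene",b+[-.01,0,0])-proj("scene",b),proj("scene",b+[0,.01,0])-proj("scene",b),proj("scene",b+[0,0,.01])-proj("scene",b))
E
```

```text
tool_pos: [0.4327, 0.2646, -0.0041]
contact_force: [0.2, -0.1, 0.1]
[[-1.16290846 -3.05492318]] [[ 3.83794664 -0.66197593]] [[ 0.50186414 -2.5434202 ]]
```

There's still no bench contact at a reported z of −4 mm, so the real fingertip is higher than the reading. I'll keep probing down gently.

Scaled: 0.003 m is 0.0038, 0.002 m is 0.0025.

```bash
for i in 1 2 3; do python3 steer.py '[{"jaw": 1, "dz": 0.0025}, {"jaw": 1, "dz": 0.0038}, {"jaw": 1, "dz": 0.0038}]'|sed -n '2p;4p'; done
```

```text
tool_pos: [0.4328, 0.2647, -0.007]
contact_force: [-0.7, 0.1, -0.4]
tool_pos: [0.4328, 0.2647, -0.0099]
contact_force: [-0.6, 0.0, -0.1]
tool_pos: [0.4328, 0.2647, -0.0129]
contact_force: [0.0, 0.0, -0.9]
```

Scaled: 0.003 m is 0.0038, 0.002 m is 0.0025.

```bash
for i in 1 2; do python3 steer.py '[{"jaw": 1, "dz": 0.0025}, {"jaw": 1, "dz": 0.0038}, {"jaw": 1, "dz": 0.0038}]'|sed -n '2p;4p'; done
python3 - <<'E'
from h import *
s=imaging.snapshot("scene")[:,:,::-1]
p=monitor.get_state()["tool_pos"]
a=cv2.resize(s[120:220,290:410],(780,650),interpolation=2)[:600]
u=(proj("scene",p)[0]-(290,120))*6.5;cv2.drawMarker(a,tuple(int(v) for v in u),(0,0,255),0,12,1)
cv2.imwrite("pics/c5.png",a)
E
```

```text
tool_pos: [0.4328, 0.2647, -0.0159]
contact_force: [-0.0, 0.5, -0.2]
tool_pos: [0.4328, 0.2647, -0.0189]
contact_force: [-0.5, 0.1, -0.6]
```

View pics/c5.png

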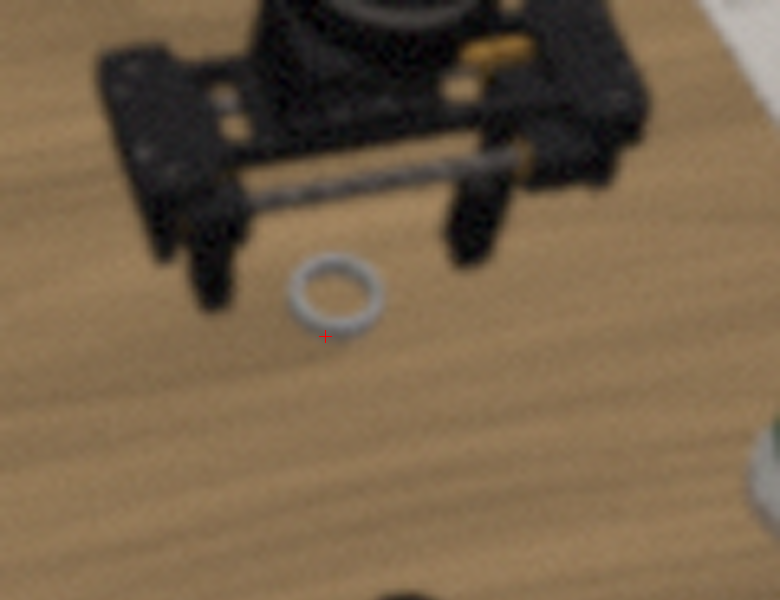

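Scaled: 0.002 m is 0.0025, 0.001 m is 0.0013.

```bash
for i in 1 2 ; do python3 steer.py '[{"jaw": 1, "dz": 0.0013}, {"jaw": 1, "dz": 0.0025}, {"jaw": 1, "dz": 0.0025}]'|sed -n '2p;4p'; done
```

```text
tool_pos: [0.4328, 0.2648, -0.0209]
contact_force: [0.1, -1.2, 0.6]
tool_pos: [0.4328, 0.2648, -0.0229]
contact_force: [0.7, 1.0, -0.4]
```

Scaled: 0.002 m is 0.0025, 0.001 m is 0.0013.

```bash
for i in 1 2 3; do python3 steer.py '[{"jaw": 1, "dz": 0.0013}, {"jaw": 1, "dz": 0.0025}, {"jaw": 1, "dz": 0.0025}]'|sed -n '2p;4p'; done
```

```text
tool_pos: [0.4328, 0.2648, -0.0249]
contact_force: [0.0, 0.1, -0.3]
tool_pos: [0.4328, 0.2648, -0.0269]
contact_force: [0.1, -0.4, 0.0]
tool_pos: [0.4328, 0.2648, -0.0289]
contact_force: [0.3, 0.0, 0.1]
```

```bash
cat > tip.py <<'E'
from h import *
def tips(s,p):
    g=cv2.cvtColor(s,cv2.COLOR_BGR2GRAY);u=proj("scene",p)[0];out=[]
    for side in(-1,1):
        # finger column windows around predicted tip columns
        f=proj("scene",np.array(p)+[0,side*.052,0])[0];x0=int(f[0])-6
        w=cv2.resize(g[int(f[1])-40:int(f[1])+14,x0:x0+14],None,fx=4,fy=4,interpolation=2)
        m=(w<62).astype(np.uint8);n,l,st,_=cv2.connectedComponentsWithStats(m);k=1+np.argmax(st[1:,4]);ys,xs=np.where(l==k)
        b=ys.max();out.append([x0+(xs[ys>=b-4].mean()+.5)/4-.5,int(f[1])-40+(b+.5)/4-.5])
    return np.array(out)
E
python3 - <<'E'
from tip import *
np.set_printoptions(precision=4,suppress=True)
s=np.ascontiguousarray(imaging.snapshot("scene")[:,:,::-1]);p=monitor.get_state()["tool_pos"];cv2.imwrite("pics/s6.png",s)
T=tips(s,p);m=T.mean(0);print(p,T,m,proj("scene",p))
for z in(0,.01,.02,.03): print(z,plane("scene",m,z),plane("scene",T[0],z),plane("scene",T[1],z))
E
```

```text
[ 0.4329  0.2648 -0.0289] [[322.0922 169.875 ]
 [364.4608 145.875 ]] [343.2765 157.875 ] [[339.6115 174.1481]]
0 [0.4055 0.2791 0.    ] [0.4315 0.216  0.    ] [0.3787 0.3445 0.    ]
0.01 [0.4132 0.2754 0.01  ] [0.4389 0.2129 0.01  ] [0.3867 0.3401 0.01  ]
0.02 [0.4209 0.2717 0.02  ] [0.4463 0.2099 0.02  ] [0.3946 0.3358 0.02  ]
0.03 [0.4286 0.268  0.03  ] [0.4537 0.2069 0.03  ] [0.4026 0.3314 0.03  ]
```

Run:
```python
from h import *
s=cv2.imread("pics/s6.png");p=[.4328,.2648,-.0289]
a=cv2.resize(s[120:210,290:410],(800,600),interpolation=2)
for q in (p,[.4328,.2648,0]):
    u=(proj("scene",q)[0]-(290,120))*800/120;cv2.drawMarker(a,tuple(int(v) for v in u),(0,0,255),0,12,1)
cv2.imwrite("pics/c6.png",a)
```

```text
(no output)
```

View pics/c6.png

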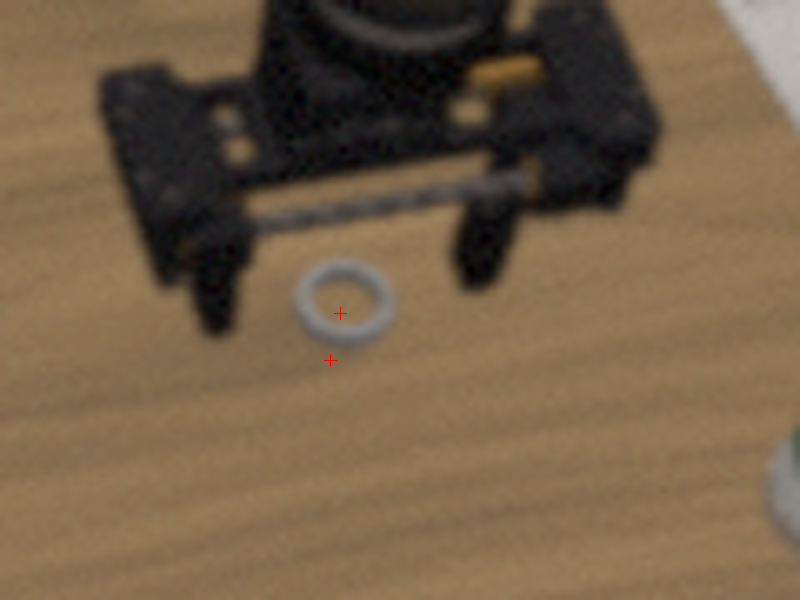

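The tips are at crop (217,333) and (475,288), with a midpoint at (346,310). That nearly matches the ring centre at (342,303), so the tips look close to the bench. One more probe.

Scaled: 0.002 m is 0.0025, 0.001 m is 0.0013.

```bash
for i in 1 2 3; do python3 steer.py '[{"jaw": 1, "dz": 0.0013}, {"jaw": 1, "dz": 0.0025}, {"jaw": 1, "dz": 0.0025}]'|sed -n '2p;4p'; done
```

```text
tool_pos: [0.4328, 0.2648, -0.0309]
contact_force: [0.6, 0.4, -0.5]
tool_pos: [0.4328, 0.2648, -0.0329]
contact_force: [0.5, -0.3, 1.0]
tool_pos: [0.4328, 0.2648, -0.0349]
contact_force: [-0.2, -0.2, -0.9]
```

Scaled: 0.002 m is 0.0025, 0.001 m is 0.0013.

```bash
for i in 1 2 3; do python3 steer.py '[{"jaw": 1, "dz": 0.0013}, {"jaw": 1, "dz": 0.0025}, {"jaw": 1, "dz": 0.0025}]'|sed -n '2p;4p'; done
python3 - <<'E'
from h import *
s=np.ascontiguousarray(imaging.snapshot("scene")[:,:,::-1]);cv2.imwrite("pics/s7.png",s)
g=cv2.resize(cv2.cvtColor(s,6)[120:210,290:410],(800,600),interpolation=2)
for x0 in(195,450):
    w=g[230:420,x0:x0+70];ys=[np.where(w[:,c]<62)[0].max()+230 if (w[:,c]<62).any() else 0 for c in range(0,70,10)];print(ys)
E
```

```text
tool_pos: [0.4328, 0.2648, -0.0369]
contact_force: [-0.4, -0.5, -0.7]
tool_pos: [0.4329, 0.2648, -0.0389]
contact_force: [-0.1, 0.4, -0.7]
tool_pos: [0.433, 0.2648, -0.0391]
contact_force: [-2.4, -0.2, 19.0]
[np.int64(333), np.int64(351), np.int64(352), np.int64(349), np.int64(295), np.int64(282), np.int64(253)]
[np.int64(283), np.int64(303), np.int64(307), np.int64(304), np.int64(298), np.int64(276), np.int64(247)]
```

The bench contact comes at a reported z of −0.039, so the real tip stands 39 mm above the reading. I'll back off 3 mm and derive the XY offset.

Scaled: -0.004 m is -0.005.

```bash
python3 steer.py '[{"jaw": 1, "dz": -0.005}, {"jaw": 1, "dz": -0.005}]'|sed -n '2p;4p'
python3 - <<'E'
from h import *
np.set_printoptions(precision=4,suppress=True)
L=np.array([215.,351])*.15+[290,120]-.4;R=np.array([473.,305])*.15+[290,120]-.4
print(plane("scene",L,0),plane("scene",R,0),plane("scene",(L+R)/2,0))
t=np.ascontiguousarray(imaging.snapshot("top")[:,:,::-1]);cv2.imwrite("pics/t7.png",t)
# gripper body right block rows 224+[232..455]/6.5 , right edge 126+620/6.5 (from c4 at reported z=0 => real .039)
for z in(.10,.14,.16,.18): print(z,[plane("top",(126+620/6.5,224+y/6.5),z) for y in(232,345,457)])
E
```

```text
tool_pos: [0.4332, 0.2651, -0.0364]
contact_force: [0.4, 0.6, -0.8]
[0.4386 0.2134 0.    ] [0.438  0.3145 0.    ] [0.4383 0.2637 0.    ]
0.1 [array([0.4668, 0.1769, 0.1   ]), array([0.4308, 0.1756, 0.1   ]), array([0.3954, 0.1742, 0.1   ])]
0.14 [array([0.4667, 0.1719, 0.14  ]), array([0.4322, 0.1706, 0.14  ]), array([0.3983, 0.1693, 0.14  ])]
0.16 [array([0.4666, 0.1694, 0.16  ]), array([0.4329, 0.1681, 0.16  ]), array([0.3997, 0.1669, 0.16  ])]
0.18 [array([0.4666, 0.1669, 0.18  ]), array([0.4335, 0.1657, 0.18  ]), array([0.4011, 0.1644, 0.18  ])]
```

```bash
python3 steer.py '[{"jaw": 0.5}, {"jaw": 0.5}, {"jaw": 0.3}, {"jaw": 0.3}, {"jaw": 0.3}, {"jaw": 0.3}, {"jaw": 0.3}]' 12
```

```text
clock: 8.75
tool_pos: [0.4329, 0.2649, -0.0368]
eef_rot: [-0.0, 1.0, 0.001, 0.0]
contact_force: [0.1, 0.1, -0.0]
opening: 0.391
finger_force: 12.2
```

Gripped. Now I'll lift and carry it over peg 1 at (0.466, 0.006).

Scaled: -0.259 m is -0.3238, -0.033 m is -0.0413.

```bash
python3 steer.py '[{"jaw": 0.3, "dz": -0.0625}, {"jaw": 0.3, "dz": -0.125}, {"jaw": 0.3, "dx": -0.0413, "dy": -0.3238, "dz": -0.125}, {"jaw": 0.3, "dx": -0.0413, "dy": -0.3238, "dz": -0.125}, {"jaw": 0.3, "dx": -0.0413, "dy": -0.3238, "dz": -0.125}, {"jaw": 0.3, "dx": -0.0413, "dy": -0.3238, "dz": -0.125}, {"jaw": 0.3, "dx": -0.0413, "dy": -0.3238, "dz": -0.125}, {"jaw": 0.3, "dx": -0.0413, "dy": -0.3238, "dz": -0.125}, {"jaw": 0.3, "dx": -0.0413, "dy": -0.3238, "dz": -0.125}, {"jaw": 0.3, "dx": -0.0413, "dy": -0.3238, "dz": -0.125}]' ; python3 d.py .466 .006 -.010
python3 - <<'E'
from h import *
s=np.ascontiguousarray(imaging.snapshot("scene")[:,:,::-1]);cv2.imwrite("pics/s8.png",s)
a=cv2.resize(s[100:220,180:340],(800,600),interpolation=2);cv2.imwrite("pics/c8.png",a)
E
```

```text
clock: 9.75
tool_pos: [0.4661, 0.0073, 0.0629]
eef_rot: [-0.001, 1.0, 0.002, 0.0]
contact_force: [0.6, 0.7, 0.2]
opening: 0.391
finger_force: 12.0
tcp [0.4661 0.0073 0.0629] d [ 0.0001 -0.0016  0.0729] rv [0.0033 0.0008 0.0015] open 0.39 F [0.6 0.7 0.2] t 9.75
```

View pics/c8.png

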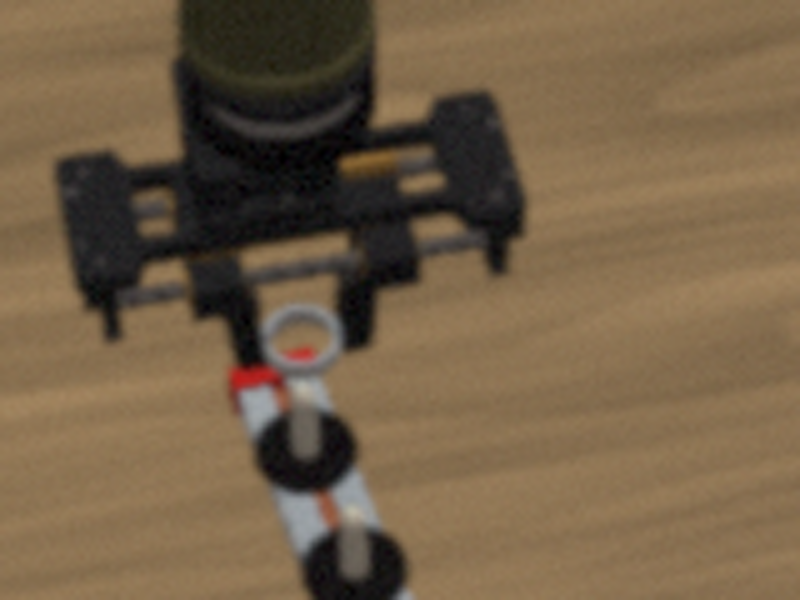

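The ring is held above peg 1, centred at px (240.4,167.8). I'll check this by plane-casting at its height.

```bash
python3 - <<'E'
from h import *
for z in(.10,.105,.11): print(z,plane("scene",(240.3,167.7),z))
E
python3 steer.py '[{"jaw": 0.3, "dy": -0.0013, "dz": 0.025}, {"jaw": 0.3, "dy": -0.0013, "dz": 0.05}, {"jaw": 0.3, "dy": -0.0013, "dz": 0.0688}, {"jaw": 0.3, "dy": -0.0013, "dz": 0.0813}, {"jaw": 0.3, "dy": -0.0013, "dz": 0.0863}, {"jaw": 0.3, "dy": -0.0013, "dz": 0.0888}, {"jaw": 0.3, "dy": -0.0013, "dz": 0.0888}]'
```

```text
0.1 [0.46094376 0.007666   0.1       ]
0.105 [0.46491128 0.00715509 0.105     ]
0.11 [0.4688788  0.00664418 0.11      ]
clock: 10.5
tool_pos: [0.466, 0.0058, -0.0081]
eef_rot: [-0.001, 1.0, 0.001, 0.0]
contact_force: [0.1, -0.3, -1.0]
opening: 0.392
finger_force: 12.0
```

Scaled: 0.004 m is 0.005, 0.003 m is 0.0038.

```bash
python3 steer.py '[{"jaw": 0.3, "dz": 0.0019}, {"jaw": 0.3, "dz": 0.0038}, {"jaw": 0.3, "dz": 0.005}, {"jaw": 0.3, "dz": 0.005}]'|sed -n '2p;4p'
```

```text
tool_pos: [0.466, 0.0047, -0.0122]
contact_force: [-0.3, -0.7, 0.3]
```

Scaled: -0.075 m is -0.0938, -0.05 m is -0.0625.

```bash
python3 steer.py '[{"jaw": 0.7}, {"jaw": 0.7}, {"jaw": 0.7}, {"jaw": 0.7}, {"jaw": 0.7, "dz": -0.025}, {"jaw": 0.7, "dz": -0.0625}, {"jaw": 0.7, "dz": -0.0938}, {"jaw": 0.7, "dz": -0.0938}]';  python3 d.py .5698 -.1982 .02
```

```text
clock: 11.7
tool_pos: [0.4676, 0.0046, 0.0652]
eef_rot: [0.0, 1.0, 0.001, 0.002]
contact_force: [0.5, 0.9, -0.3]
opening: 0.701
finger_force: 0.0
tcp [0.4676 0.0046 0.0652] d [-0.1022 -0.2029  0.0452] rv [ 0.0026  0.005  -0.0007] open 0.70 F [ 0.5  0.9 -0.3] t 11.7
```

Scaled: -0.203 m is -0.2538, -0.104 m is -0.13.

```bash
python3 steer.py '[{"jaw": 1, "dx": -0.13, "dy": -0.2538}, {"jaw": 1, "dx": -0.13, "dy": -0.2538}, {"jaw": 1, "dx": -0.13, "dy": -0.2538}, {"jaw": 1, "dx": -0.13, "dy": -0.2538}, {"jaw": 1, "dx": -0.13, "dy": -0.2538}, {"jaw": 1, "dx": -0.13, "dy": -0.2538, "dz": 0.0375}, {"jaw": 1, "dx": -0.13, "dy": -0.2538, "dz": 0.0375}, {"jaw": 1, "dx": -0.13, "dy": -0.2538, "dz": 0.0375}]';  python3 d.py .5698 -.1982 -.034
python3 - <<'E'
from m import *
s=np.ascontiguousarray(imaging.snapshot("scene")[:,:,::-1]);t=np.ascontiguousarray(imaging.snapshot("top")[:,:,::-1])
p=monitor.get_state()["tool_pos"]+[0,0,.039]
a=cv2.resize(s[160:280,120:280],(800,600),interpolation=2)
cv2.drawMarker(a,tuple(int(v) for v in (proj("scene",p)[0]-(120,160))*5),(0,0,255),0,12,1)
b=cv2.resize(t[235:295,265:345],(320,240),interpolation=2);a[:240,480:]=b
cv2.imwrite("pics/c9.png",a)
E
```

```text
clock: 12.5
tool_pos: [0.5688, -0.197, 0.0316]
eef_rot: [-0.001, 1.0, 0.001, -0.001]
contact_force: [0.3, 0.1, 0.8]
opening: 1.002
finger_force: 0.0
tcp [ 0.5688 -0.197   0.0316] d [-0.0012 -0.0014  0.0655] rv [ 0.0028 -0.0027  0.0017] open 1.00 F [0.3 0.1 0.8] t 12.5
```

View pics/c9.png

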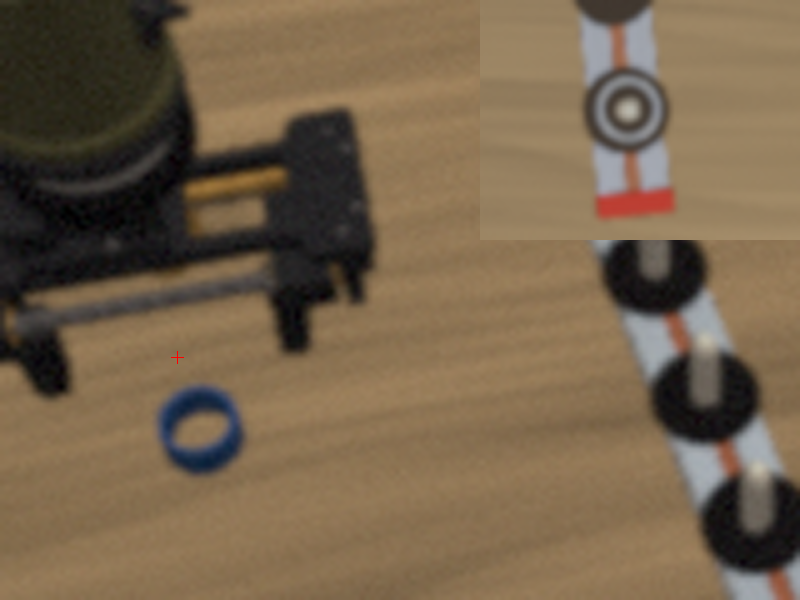

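Silver sits centred on peg 1 (inset ring around the peg at (627,110)). The fingertips agree with the +39 mm-corrected TCP mark at (177,357), and the blue ring lies below at (201,430). Now to grasp blue.

Scaled: 0.065 m is 0.0813, -0.001 m is -0.0013.

```bash
python3 steer.py '[{"jaw": 1, "dy": -0.0013, "dz": 0.0375}, {"jaw": 1, "dy": -0.0013, "dz": 0.0688}, {"jaw": 1, "dy": -0.0013, "dz": 0.0813}, {"jaw": 1, "dy": -0.0013, "dz": 0.0813}, {"jaw": 0.5, "dy": -0.0013, "dz": 0.0813}, {"jaw": 0.3, "dy": -0.0013, "dz": 0.0813}, {"jaw": 0.3, "dy": -0.0013, "dz": 0.0813}, {"jaw": 0.3, "dy": -0.0013, "dz": 0.0813}, {"jaw": 0.3, "dy": -0.0013, "dz": 0.0813}, {"jaw": 0.3, "dy": -0.0013, "dz": 0.0813}]' 12; python3 steer.py '[{"jaw": 0.3}, {"jaw": 0.3}, {"jaw": 0.3}]'; python3 d.py .537 .0145 .063
```

```text
clock: 13.6
tool_pos: [0.5701, -0.1992, -0.0323]
eef_rot: [-0.0, 1.0, 0.001, 0.0]
contact_force: [0.4, -0.8, 0.4]
opening: 0.478
finger_force: 0.0
clock: 13.9
tool_pos: [0.57, -0.1991, -0.0325]
eef_rot: [-0.0, 1.0, 0.001, 0.0]
contact_force: [-0.8, 0.3, 0.6]
opening: 0.405
finger_force: 12.0
tcp [ 0.57   -0.1991 -0.0325] d [ 0.0329  0.2138 -0.0951] rv [0.0017 0.0002 0.0002] open 0.40 F [-0.8  0.3  0.6] t 13.9
```

Scaled: 0.214 m is 0.2675, 0.033 m is 0.0413.

```bash
python3 steer.py '[{"jaw": 0.3, "dz": -0.0625}, {"jaw": 0.3, "dz": -0.125}, {"jaw": 0.3, "dx": 0.0413, "dy": 0.2675, "dz": -0.125}, {"jaw": 0.3, "dx": 0.0413, "dy": 0.2675, "dz": -0.125}, {"jaw": 0.3, "dx": 0.0413, "dy": 0.2675, "dz": -0.125}, {"jaw": 0.3, "dx": 0.0413, "dy": 0.2675, "dz": -0.125}, {"jaw": 0.3, "dx": 0.0413, "dy": 0.2675, "dz": -0.125}, {"jaw": 0.3, "dx": 0.0413, "dy": 0.2675, "dz": -0.125}, {"jaw": 0.3, "dx": 0.0413, "dy": 0.2675, "dz": -0.125}, {"jaw": 0.3, "dx": 0.0413, "dy": 0.2675, "dz": -0.125}]' ; python3 d.py .537 .0148 -.006
```

```text
clock: 14.9
tool_pos: [0.5371, 0.012, 0.0676]
eef_rot: [0.002, 1.0, -0.0, -0.0]
contact_force: [-0.1, -0.5, -1.2]
opening: 0.408
finger_force: 12.0
tcp [0.5371 0.012  0.0676] d [0.0001 0.0028 0.0736] rv [-0.0002 -0.     -0.0031] open 0.41 F [-0.1 -0.5 -1.2] t 14.9
```

Careful with the scale: shifts go in shares of 0.8 m and turns go in shares of pi rad. That gives: 0.0755 m is 0.0944, 0.0745 m is 0.0931.

```bash
python3 steer.py '[{"jaw": 0.3, "dz": 0.025}, {"jaw": 0.3, "dz": 0.05}, {"jaw": 0.3, "dz": 0.075}, {"jaw": 0.3, "dz": 0.0875}, {"jaw": 0.3, "dz": 0.0913}, {"jaw": 0.3, "dz": 0.0931}, {"jaw": 0.3, "dz": 0.0944}, {"jaw": 0.3, "dz": 0.0944}]'
```

```text
clock: 15.7
tool_pos: [0.5374, 0.0147, -0.0071]
eef_rot: [0.0, 1.0, 0.001, 0.001]
contact_force: [-0.8, 0.4, -0.8]
opening: 0.405
finger_force: 12.0
```

Scaled: -0.075 m is -0.0938, -0.05 m is -0.0625.

```bash
python3 steer.py '[{"jaw": 0.7}, {"jaw": 0.7}, {"jaw": 0.7}, {"jaw": 0.7, "dz": -0.025}, {"jaw": 0.7, "dz": -0.0625}, {"jaw": 0.7, "dz": -0.0938}, {"jaw": 0.7, "dz": -0.0938}]'; python3 steer.py '[{"jaw": 1, "dx": -0.08, "dy": 0.2788}, {"jaw": 1, "dx": -0.08, "dy": 0.2788}, {"jaw": 1, "dx": -0.08, "dy": 0.2788}, {"jaw": 1, "dx": -0.08, "dy": 0.2788}, {"jaw": 1, "dx": -0.08, "dy": 0.2788}, {"jaw": 1, "dx": -0.08, "dy": 0.2788, "dz": 0.0375}, {"jaw": 1, "dx": -0.08, "dy": 0.2788, "dz": 0.0375}, {"jaw": 1, "dx": -0.08, "dy": 0.2788, "dz": 0.0375}]'; python3 d.py .6007 .2381 -.030
python3 - <<'E'
from h import *
s=np.ascontiguousarray(imaging.snapshot("scene")[:,:,::-1]);t=np.ascontiguousarray(imaging.snapshot("top")[:,:,::-1])
a=cv2.resize(s[160:280,220:380],(800,600),interpolation=2);a[:240,:320]=cv2.resize(t[205:265,265:345],(320,240),interpolation=2)
cv2.imwrite("pics/c10.png",a)
E
```

```text
clock: 16.4
tool_pos: [0.5391, 0.0151, 0.0702]
eef_rot: [0.0, 1.0, 0.001, 0.003]
contact_force: [0.8, 0.1, -0.2]
opening: 0.702
finger_force: 0.0
clock: 17.2
tool_pos: [0.5999, 0.236, 0.0366]
eef_rot: [0.0, 1.0, -0.001, -0.001]
contact_force: [0.1, -1.1, 0.8]
opening: 1.003
finger_force: 0.0
tcp [0.5999 0.236  0.0366] d [-0.001   0.0022  0.0666] rv [-0.0011 -0.0023 -0.0003] open 1.00 F [ 0.1 -1.1  0.8] t 17.2
```

View pics/c10.png

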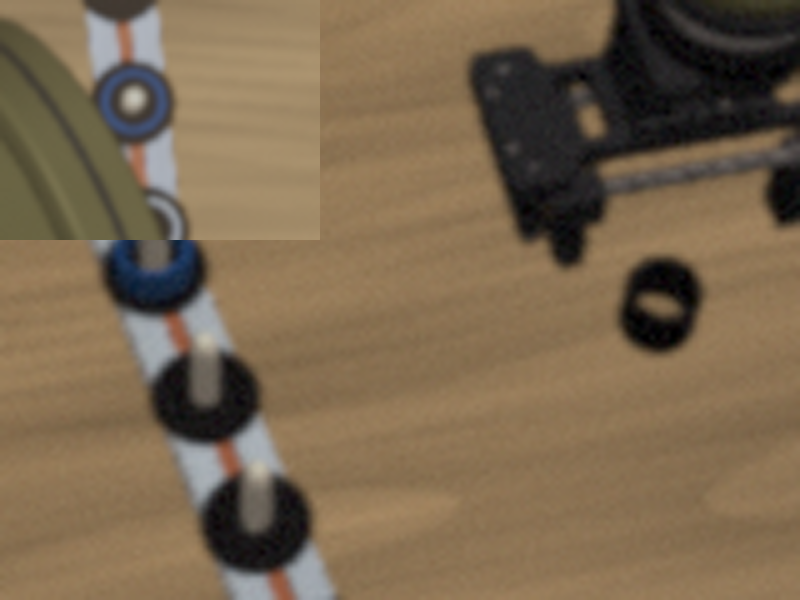

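Blue sits on peg 2 (inset (133,100), scene crop (155,265)). The gripper is above the black ring at crop (660,303). Grasp it.

Scaled: 0.065 m is 0.0813, 0.055 m is 0.0688.

```bash
python3 steer.py '[{"jaw": 1, "dx": -0.0013, "dy": 0.0025, "dz": 0.0375}, {"jaw": 1, "dx": -0.0013, "dy": 0.0025, "dz": 0.0688}, {"jaw": 1, "dx": -0.0013, "dy": 0.0025, "dz": 0.0813}, {"jaw": 1, "dx": -0.0013, "dy": 0.0025, "dz": 0.0813}, {"jaw": 0.5, "dx": -0.0013, "dy": 0.0025, "dz": 0.0813}, {"jaw": 0.3, "dx": -0.0013, "dy": 0.0025, "dz": 0.0813}, {"jaw": 0.3, "dx": -0.0013, "dy": 0.0025, "dz": 0.0813}, {"jaw": 0.3, "dx": -0.0013, "dy": 0.0025, "dz": 0.0813}, {"jaw": 0.3, "dx": -0.0013, "dy": 0.0025, "dz": 0.0813}, {"jaw": 0.3, "dx": -0.0013, "dy": 0.0025, "dz": 0.0813}]' 12; python3 steer.py '[{"jaw": 0.3}, {"jaw": 0.3}, {"jaw": 0.3}]'; python3 d.py .6072 .024 .063
```

```text
clock: 18.3
tool_pos: [0.602, 0.2399, -0.0271]
eef_rot: [-0.0, 1.0, 0.001, 0.0]
contact_force: [-0.1, 0.1, -0.6]
opening: 0.477
finger_force: 0.0
clock: 18.6
tool_pos: [0.6019, 0.2398, -0.0272]
eef_rot: [-0.0, 1.0, 0.001, 0.0]
contact_force: [-0.5, -1.1, 1.6]
opening: 0.406
finger_force: 12.0
tcp [ 0.6019  0.2398 -0.0272] d [-0.0053 -0.2157 -0.0906] rv [0.0016 0.0002 0.0002] open 0.41 F [-0.5 -1.1  1.6] t 18.6
```

Scaled: -0.216 m is -0.27, -0.1 m is -0.125.

```bash
python3 steer.py '[{"jaw": 0.3, "dz": -0.0625}, {"jaw": 0.3, "dz": -0.125}, {"jaw": 0.3, "dx": -0.0063, "dy": -0.27, "dz": -0.125}, {"jaw": 0.3, "dx": -0.0063, "dy": -0.27, "dz": -0.125}, {"jaw": 0.3, "dx": -0.0063, "dy": -0.27, "dz": -0.125}, {"jaw": 0.3, "dx": -0.0063, "dy": -0.27, "dz": -0.125}, {"jaw": 0.3, "dx": -0.0063, "dy": -0.27, "dz": -0.125}, {"jaw": 0.3, "dx": -0.0063, "dy": -0.27, "dz": -0.125}, {"jaw": 0.3, "dx": -0.0063, "dy": -0.27, "dz": -0.125}, {"jaw": 0.3, "dx": -0.0063, "dy": -0.27, "dz": -0.125}]' ; python3 steer.py '[{"jaw": 0.3, "dz": 0.025}, {"jaw": 0.3, "dz": 0.05}, {"jaw": 0.3, "dz": 0.075}, {"jaw": 0.3, "dz": 0.0875}, {"jaw": 0.3, "dz": 0.0913}, {"jaw": 0.3, "dz": 0.0931}, {"jaw": 0.3, "dz": 0.0931}]'
```

```text
clock: 19.6
tool_pos: [0.607, 0.0273, 0.0726]
eef_rot: [-0.002, 1.0, 0.002, 0.0]
contact_force: [0.7, -0.1, -0.9]
opening: 0.407
finger_force: 12.0
clock: 20.3
tool_pos: [0.6075, 0.0244, -0.0015]
eef_rot: [-0.0, 1.0, 0.001, 0.001]
contact_force: [0.4, 0.4, -0.4]
opening: 0.414
finger_force: 12.0
```

Scaled: -0.075 m is -0.0938, -0.05 m is -0.0625.

```bash
python3 steer.py '[{"jaw": 0.7}, {"jaw": 0.7}, {"jaw": 0.7}, {"jaw": 0.7, "dz": -0.025}, {"jaw": 0.7, "dz": -0.0625}, {"jaw": 0.7, "dz": -0.0938}, {"jaw": 0.7, "dz": -0.0938}]'; python3 steer.py '[{"jaw": 1, "dx": 0.1825, "dy": -0.2863}, {"jaw": 1, "dx": 0.1825, "dy": -0.2863}, {"jaw": 1, "dx": 0.1825, "dy": -0.2863}, {"jaw": 1, "dx": 0.1825, "dy": -0.2863}, {"jaw": 1, "dx": 0.1825, "dy": -0.2863}, {"jaw": 1, "dx": 0.1825, "dy": -0.2863}, {"jaw": 1, "dx": 0.1825, "dy": -0.2863, "dz": 0.025}, {"jaw": 1, "dx": 0.1825, "dy": -0.2863, "dz": 0.025}, {"jaw": 1, "dx": 0.1825, "dy": -0.2863, "dz": 0.025}]'; python3 d.py .4612 -.2049 -.025
python3 - <<'E'
from h import *
s=np.ascontiguousarray(imaging.snapshot("scene")[:,:,::-1]);t=np.ascontiguousarray(imaging.snapshot("top")[:,:,::-1])
a=cv2.resize(s[140:284,100:292],(800,600),interpolation=2);a[:280,520:]=cv2.resize(t[165:235,260:330],(280,280),interpolation=2)
cv2.imwrite("pics/c11.png",a)
E
```

```text
clock: 21.0
tool_pos: [0.6096, 0.0243, 0.0764]
eef_rot: [0.0, 1.0, 0.001, 0.003]
contact_force: [0.2, -0.1, 0.5]
opening: 0.702
finger_force: 0.0
clock: 21.9
tool_pos: [0.4609, -0.2045, 0.0522]
eef_rot: [-0.001, 1.0, 0.001, -0.0]
contact_force: [0.8, 0.2, 0.6]
opening: 0.997
finger_force: 0.0
tcp [ 0.4609 -0.2045  0.0522] d [-0.0003 -0.0006  0.0772] rv [ 0.0025 -0.0006  0.0012] open 1.00 F [0.8 0.2 0.6] t 21.9
```

View pics/c11.png

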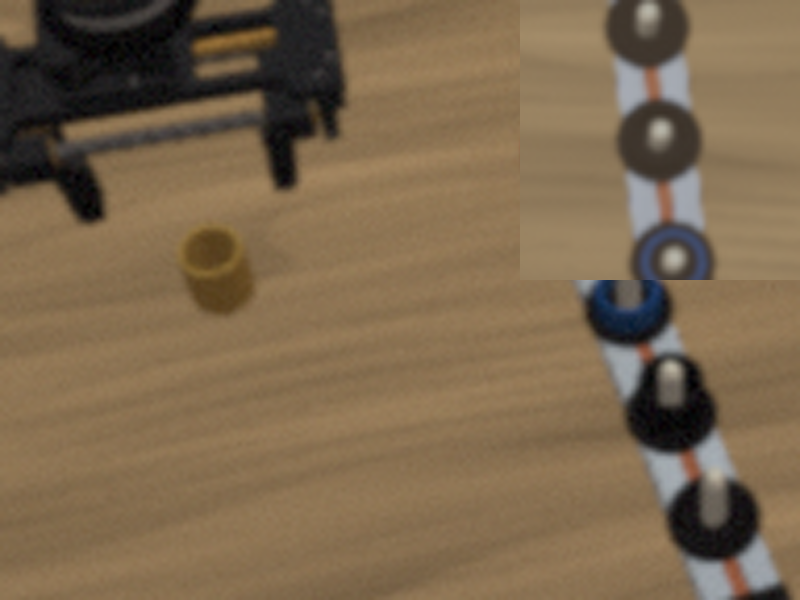

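The black ring is on peg 3 (crop (670,395)), and gold stands at crop (216,270) under the gripper. Grasp gold.

Scaled: 0.076 m is 0.095, 0.06 m is 0.075.

```bash
python3 steer.py '[{"jaw": 1, "dz": 0.0375}, {"jaw": 1, "dz": 0.075}, {"jaw": 1, "dz": 0.095}, {"jaw": 1, "dz": 0.095}, {"jaw": 0.5, "dz": 0.095}, {"jaw": 0.3, "dz": 0.095}, {"jaw": 0.3, "dz": 0.095}, {"jaw": 0.3, "dz": 0.095}, {"jaw": 0.3, "dz": 0.095}, {"jaw": 0.3, "dz": 0.095}]' 12; python3 steer.py '[{"jaw": 0.3}, {"jaw": 0.3}, {"jaw": 0.3}]'; python3 d.py .6735 .0323 .063
```

```text
clock: 23.0
tool_pos: [0.4611, -0.2053, -0.0233]
eef_rot: [-0.0, 1.0, 0.001, 0.0]
contact_force: [0.8, 0.9, 0.2]
opening: 0.478
finger_force: 0.0
clock: 23.3
tool_pos: [0.4611, -0.2052, -0.0234]
eef_rot: [-0.0, 1.0, 0.001, 0.0]
contact_force: [0.2, -0.5, 2.8]
opening: 0.414
finger_force: 12.0
tcp [ 0.4611 -0.2052 -0.0234] d [-0.2125  0.2375 -0.086 ] rv [0.0016 0.0004 0.0003] open 0.41 F [ 0.2 -0.5  2.8] t 23.3
```

Scaled: 0.2375 m is 0.2969, -0.2125 m is -0.2656.

```bash
python3 steer.py '[{"jaw": 0.3, "dz": -0.0625}, {"jaw": 0.3, "dz": -0.125}, {"jaw": 0.3, "dx": -0.2656, "dy": 0.2969, "dz": -0.125}, {"jaw": 0.3, "dx": -0.2656, "dy": 0.2969, "dz": -0.125}, {"jaw": 0.3, "dx": -0.2656, "dy": 0.2969, "dz": -0.125}, {"jaw": 0.3, "dx": -0.2656, "dy": 0.2969, "dz": -0.125}, {"jaw": 0.3, "dx": -0.2656, "dy": 0.2969, "dz": -0.125}, {"jaw": 0.3, "dx": -0.2656, "dy": 0.2969, "dz": -0.125}, {"jaw": 0.3, "dx": -0.2656, "dy": 0.2969, "dz": -0.125}, {"jaw": 0.3, "dx": -0.2656, "dy": 0.2969, "dz": -0.125}]' |sed -n 2p; python3 steer.py '[{"jaw": 0.3}, {"jaw": 0.3}]'; python3 d.py .6735 .0323 .0021
```

```text
tool_pos: [0.6746, 0.037, 0.0765]
clock: 24.5
tool_pos: [0.6722, 0.0295, 0.0764]
eef_rot: [0.001, 1.0, -0.0, -0.001]
contact_force: [0.4, 0.6, 0.2]
opening: 0.408
finger_force: 12.0
tcp [0.6722 0.0295 0.0764] d [-0.0015  0.0029  0.0743] rv [-0.0007 -0.0017 -0.0017] open 0.41 F [0.4 0.6 0.2] t 24.5
```

Scaled: 0.0745 m is 0.0931, 0.073 m is 0.0913.

```bash
python3 steer.py '[{"jaw": 0.3, "dz": 0.025}, {"jaw": 0.3, "dz": 0.05}, {"jaw": 0.3, "dz": 0.075}, {"jaw": 0.3, "dz": 0.0875}, {"jaw": 0.3, "dz": 0.0913}, {"jaw": 0.3, "dz": 0.0931}, {"jaw": 0.3, "dz": 0.0931}]'; python3 steer.py '[{"jaw": 0.7}, {"jaw": 0.7}, {"jaw": 0.7}, {"jaw": 0.7, "dz": -0.025}, {"jaw": 0.7, "dz": -0.0625}, {"jaw": 0.7, "dz": -0.1125}, {"jaw": 0.7, "dz": -0.15}, {"jaw": 0.7, "dz": -0.15}]'
```

```text
clock: 25.2
tool_pos: [0.6739, 0.0321, 0.0032]
eef_rot: [0.0, 1.0, 0.001, 0.001]
contact_force: [0.1, -0.6, -0.5]
opening: 0.414
finger_force: 12.0
clock: 26.0
tool_pos: [0.6769, 0.0332, 0.1277]
eef_rot: [0.0, 1.0, 0.002, 0.005]
contact_force: [0.7, -0.5, 0.8]
opening: 0.699
finger_force: 0.0
```

Scaled: -0.27 m is -0.3375, 0.1 m is 0.125.

```bash
python3 steer.py '[{"jaw": 0.7, "dx": 0.125, "dy": -0.3375}, {"jaw": 0.7, "dx": 0.125, "dy": -0.3375}, {"jaw": 0.7, "dx": 0.125, "dy": -0.3375}, {"jaw": 0.7, "dx": 0.125, "dy": -0.3375}, {"jaw": 0.7, "dx": 0.125, "dy": -0.3375}, {"jaw": 0.7, "dx": 0.125, "dy": -0.3375}, {"jaw": 0.7, "dx": 0.125, "dy": -0.3375}, {"jaw": 0.7, "dx": 0.125, "dy": -0.3375}, {"jaw": 0.7, "dx": 0.125, "dy": -0.3375}]'|sed -n 1,2p
python3 - <<'E'
from h import *
s=np.ascontiguousarray(imaging.snapshot("scene")[:,:,::-1]);t=np.ascontiguousarray(imaging.snapshot("top")[:,:,::-1])
a=cv2.resize(s[165:315,220:295],(300,600),interpolation=2);b=cv2.resize(t[140:290,265:340],(300,600),interpolation=2)
cv2.imwrite("pics/c12.png",np.hstack([a,b]))
E
```

```text
clock: 26.9
tool_pos: [0.5741, -0.2357, 0.1218]
```

View pics/c12.png

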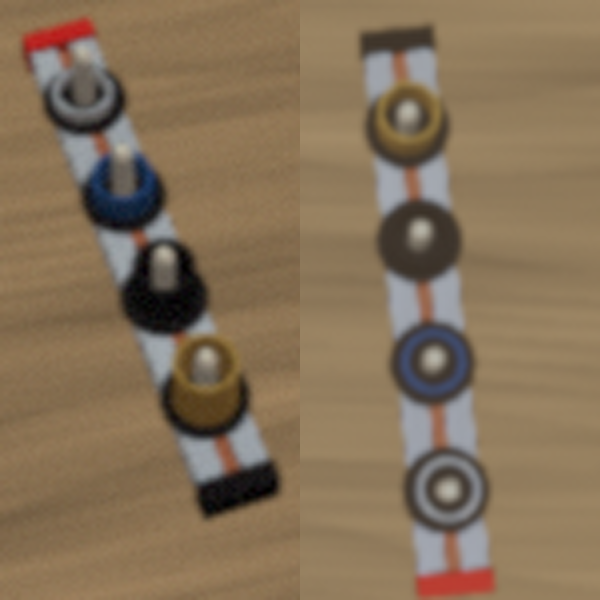

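All four spacers are on their pegs in order from the red cap, upright and centred: silver at crop (85,93), blue (122,188), black (164,285) and gold (205,385). A quick rim-height check, then I'll hand in.

Run:
```python
from h import *
for n,a,b in(("s10",(84,95),(447,491)),("s20",(123,180),(433,361)),("s40",(206,366),(408,115))):
    print(n,tri(np.array([220,165])+np.array(a)/4.-.4,np.array([190,140])+np.array(b)/4.-.4))
print(ticket.finish_job())
```

```text
s10 (array([0.46504548, 0.0050979 , 0.02790727]), np.float64(0.742079518712398))
s20 (array([0.53716681, 0.01470538, 0.04007447]), np.float64(0.8630238349399071))
s40 (array([0.67330873, 0.03227826, 0.05830241]), np.float64(0.6595597708122052))
the job is handed in; nothing more can be done
None
```

The job is handed in: the final pictures show the 10, 20, 30 and 40 mm spacers seated on their pegs in that order from the red cap, and the arm never went near the grease tub; no verdict came back.

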